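# Shuffle the warming pots on the preheating plate

### The job

On the preheating plate under the light bar, slide the narrow pot from the circle mark to the empty square mark, and slide the wide pot from the cross mark to the circle mark, each finally standing upright and well centred (within about a centimetre) on its mark. The pots are full: keep them down on the plate all the way, never lifting or tipping them, and go round the solder reel, the little bottle and the brass tin without shifting them. Do not knock the light bar, and leave the things lying round the plate where they are.

Things in the scene. Friction and masses are not known exactly. Their poses are not given: they have to be found in the camera images.
- plate: Fixed slab, smooth dark steel top (friction about 0.2), 320 (x) x 470 (y) x 40 high. Origin: centre of its underside, on the table; x points away from the robot (turned up to 0.1 rad), y along its length, top at z = 40. The three marks lie in a row at about x = +70, y about -145, 0, +145, in any order. The lane between that row and the rimless front edge (x = -160) is free but for the tin.
- lamp: Light bar fixed on the plate; origin and axes as plate. White bar 60 x 464 x 24, underside at z = 250, over x = +76 to +136, above the rear of the row of marks; posts 14 x 12 at x = +130, y = +-226. It blocks an upright gripper over a pot on a mark: lean the hand 30 to 40 degrees back towards the robot.
- mark_cross: Cross-shaped (X) mark of bright flat lines, flush in the plate's top, arms 118 long; origin at its centre on the plate's top. The wide pot starts on it.
- mark_circle: Circle mark of bright flat line, flush in the plate's top, 98 in diameter; origin at its centre on the plate's top. The narrow pot starts on it; the wide pot belongs here.
- mark_square: Square outline mark of bright flat lines, flush in the plate's top, 100 x 100; origin at its centre on the plate's top. Empty at the start; the narrow pot belongs here.
- wide_pot: Wide low steel pot with fixed lid, diameter 84, lid top at 44, loose, 0.39 to 0.77 kg. Origin: centre of its underside, z up. Rigid arched handle over the middle: a level square bar 12 x 12 along the pot's own x, 74 long, its centre 81 above the origin (31 free between lid and bar), on uprights 6 x 12 at x = +-34. The bar starts within 0.35 rad of the plate's x.
- narrow_pot: Narrow tall steel pot with fixed lid, diameter 62, lid top at 56, loose, 0.28 to 0.56 kg. Origin: centre of its underside, z up. Rigid arched handle over the middle: a level square bar 12 x 12 along the pot's own x, 56 long, its centre 92 above the origin (30 free between lid and bar), on uprights 6 x 12 at x = +-25. The bar starts within 0.35 rad of the plate's x.
- reel: Small solder reel standing on end between two neighbouring marks (either gap), 32 in diameter, 42 high, loose. Origin at the centre of its underside. Leave alone.
- bottle: Little amber bottle standing between the other two neighbouring marks, 28 in diameter, 50 high, loose. Origin at the centre of its underside. Leave alone.
- tin: Brass-wool tin standing near the plate's front edge, anywhere along it, 50 in diameter, 35 high, loose. Origin at the centre of its underside. Leave alone.
- driver: Screwdriver lying on the table at the robot's right of the plate (-y). Leave alone.
- meter: Red meter 130 x 70 x 30 lying on the table on the right. Leave alone.
- housing: White open plastic housing 150 x 110 x 45 on the table on the left (+y). Leave alone.
- cutters: Blue-handled cutters lying on the table on the left, about 135 long. Leave alone.

How it is judged:
At the end, for the whole second after the job is handed in: The narrow pot stands upright on the plate with its centre within 12 mm of the square mark's centre, the wide pot likewise within 12 mm of the circle mark's centre; both are at rest and released (horizontal distance between narrow_pot and mark_square below 0.012 m and angle between each of narrow_pot, wide_pot's own z axis and vertical below 0.06 rad and z of narrow_pot in the frame of plate between 0.0365 and 0.0425 m and linear speed of each of narrow_pot, wide_pot below 0.01 m/s and horizontal distance between wide_pot and mark_circle below 0.012 m and z of wide_pot in the frame of plate between 0.0365 and 0.0425 m); the robot touches nothing.
It fails at once if the narrow pot is lifted (underside centre more than 6 mm above the plate) or tipped more than 7 degrees (z of narrow_pot in the frame of plate above 0.046 m or angle between narrow_pot's own z axis and vertical above 0.122 rad).
It fails at once if the wide pot is lifted (underside centre more than 6 mm above the plate) or tipped more than 7 degrees (z of wide_pot in the frame of plate above 0.046 m or angle between wide_pot's own z axis and vertical above 0.122 rad).
It fails at once if the reel, bottle or tin is shifted more than 12 mm or tipped over (distance of any of reel, bottle, tin from where it was at the start of the episode above 0.012 m or angle between any of reel, bottle, tin's own z axis and vertical above 0.3 rad).
It fails at once if a thing lying round the plate is shifted more than 25 mm (distance of any of driver, meter, housing, cutters from where it was at the start of the episode above 0.025 m).
It fails at once if the light bar is pushed with more than 5 N (contact force between any of the arm, the fingers and lamp above 5 N).
It also fails if it takes over 61 s, if anything falls off the work surface, if the arm or the gripper's body presses on something with over 40 N, if the wrist force passes 120 N, or if a joint passes its speed limit or range.

### The arm

A 6-joint arm with a two-finger parallel gripper is mounted at the origin on the work surface. World frame = base frame: x ahead of the robot, y to its left, z up, the work surface at z = 0. Lengths are in m, angles in rad, forces in N, time in s.
With the tool pointing down it reaches from about 0.375 to 0.9 m from the base axis. Payload 3.1 kg.
Tool frame: the origin (TCP) lies at the very end of the fingers, on their centre line; the grasp point (between the pads) lies 19 mm behind it; z points along the fingers, y is the line along which they close (so a half turn about z gives the same grasp; the last joint's range is limited). The gripper opens to 85 mm and grips with 20 to 120 N. Pads are 22 mm wide; open, the fingers measure 114 mm over their backs; the gripper's body (76 mm by 85 mm) begins 54 mm behind the grasp point. The pads swing forward as they close: fully open they stand 13 mm farther back than shut.
Start: joints at [-1.323, 0.527, 1.433, -0, 1.181, -0.178], TCP at [0.259, -0.569, 0.231] pointing down, gripper open.
Joint ranges: [-3.08, 3.08], [-0.75, 2.2], [0.22, 2.44], [-1.43, 4.57], [0, 2.65], [-2.85, 2.85]. Speed limits (rad/s): [2.79, 2.79, 3.14, 3.14, 3.14, 3.14].

### API

Orientations are given as a unit quaternion [x, y, z, w].
In Python, from station import * gives the robot as it stands.
- The arm moves only by the tool play_rows, never from a script. Its argument "motion" is text: rows parted by semicolons, each of 4 numbers parted by spaces: the shift along the world's x, y, z scaled (see below), then the turn about the world's z scaled (see below). In form: x y z twist; .... A call has 1 to 12 rows; each row is the pose to reach, as a shift and turn from the pose commanded when the call began; what a row does not reach only later rows make up. The controller multiplies each number of a shift by 30 cm and each number of a turn by 45 degrees. A row lasts 1/8 s, in which the tool goes at most 62.5 mm and 10.7 degrees, less where a joint would pass 70% of its speed; a pose out of reach is approached as far as the arm can. A call with a number of a shift or a turn outside -1 to 1 is refused whole. A call with a gripper value outside its range is refused whole. "grip" is the closure, from -1 (fully open) to 1 (shut), set as the call begins (left out, the last holds). The fingers move at their own pace and stop on an object; "grip_force" is the grip in N (left out, the last holds). Time passes only in rows, so rows that repeat a pose let the fingers close. It gives the time, the measured TCP pose, the force, the opening and the grip force at its end, in the units of the state.
- sense(): the state, without advancing time (a new reading comes with each control period).
- get_image(name): name is "scene" or "top"; returns the picture (480x640x3 uint8, blue, green, red); there is no depth.
- get_calibration(name): a dict with "intrinsics" (3x3 intrinsics, pixels), "world_to_cam" (4x4, takes a point from world to camera coordinates). Camera axes: x right, y up, looking along -z (the intrinsics and any distortion apply to the point x, -y, -z); pixel columns grow to the right and rows downward; lengths in m; the calibration is good to about 2 mm. A picture is of the moment at which its call begins. get_calibration takes no time and is no camera call.
- close_job(): hands the job in; it is judged then, once.
The state is a dict: "time_s": time; "joints": joint angles; "qd": joint speeds; "tau": joint torques, N m; "position": TCP position; "eef_rot": TCP orientation; "wrist_force": force on the tool from outside, world axes, zero at the start; "moment": the same for the moment, N m; "width": opening from 0.0 (shut) to 1.0 (fully open); "grip_force": force on a finger pad.
Only numpy, scipy, OpenCV 4.12 (cv2) and the standard library are available. Lean on these libraries where they do the work, as an engineer would, in place of code of your own. Each camera call takes 0.05 s, during which the arm holds its last target. There are 200 camera calls.

## Working session

There is one attempt and no reset: what is moved stays moved. The work goes in short steps, Python scripts to look and compute and a tool call to move; the robot and the scene stay as the last step left them, time stands still between calls to the robot, and variables do not carry over. Pictures are saved under pics/ and viewed, at most 10 in all, crops included, and the job is handed in when it is done.

Besides the shell and the picture viewer there is one more tool, called after ">>>" by a JSON object that holds its "name" and its "arguments". play_rows: Moves the arm, as the interface text tells. Its arguments: {"type":"object","properties":{"motion":{"type":"string"},"grip":{"type":"number"},"grip_force":{"type":"number"}},"required":["motion"]}

```bash
ls; mkdir -p pics
python3 - <<'E'
from station import *
import cv2
for n in("scene","top"):
    im=get_image(n);cv2.imwrite(f"pics/{n}0.png",im)
    c=get_calibration(n);print(n,c)
print(sense())
E
```

```text
pics
scene {'intrinsics': array([[454.29458106,   0.        , 310.16681006],
       [  0.        , 454.29458106, 239.93040575],
       [  0.        ,   0.        ,   1.        ]]), 'world_to_cam': array([[-0.12808785,  0.99168628,  0.0123219 ,  0.06153723],
       [-0.5429956 , -0.08052002,  0.8358662 ,  0.24785974],
       [ 0.8299092 ,  0.10037356,  0.54879492, -1.41316125],
       [ 0.        ,  0.        ,  0.        ,  1.        ]])}
top {'intrinsics': array([[434.83741181,   0.        , 329.37187376],
       [  0.        , 434.83741181, 240.06917092],
       [  0.        ,   0.        ,   1.        ]]), 'world_to_cam': array([[-0.01110715, -0.99993614, -0.00208325,  0.0263436 ],
       [ 0.99793129, -0.01121677,  0.06330351, -0.51072571],
       [-0.06332284, -0.00137581,  0.99799215, -1.08564411],
       [ 0.        ,  0.        ,  0.        ,  1.        ]])}
{'time_s': 0.1, 'joints': array([-1.32247942e+00,  5.28385789e-01,  1.43375579e+00, -6.71346654e-06,
        1.18137883e+00, -1.78532980e-01]), 'qd': array([-0.00156953, -0.00325929, -0.00302101,  0.000275  ,  0.00124537,
        0.00135839]), 'tau': array([ 2.38696302e-04, -4.43305278e+01, -1.78586268e+01, -2.51482688e-04,
        3.91797701e-03, -1.88915955e-06]), 'position': array([ 0.25860306, -0.56830073,  0.23042957]), 'eef_rot': array([ 9.77310491e-01,  2.11809523e-01, -3.67269318e-05, -9.63179059e-04]), 'wrist_force': array([-0.1075509 , -0.06079947, -0.27781842]), 'moment': array([ 0.04290438, -0.02303342, -0.02317862]), 'grip_force': 0.0, 'width': 1.0015039338937024}
```

View pics/top0.png

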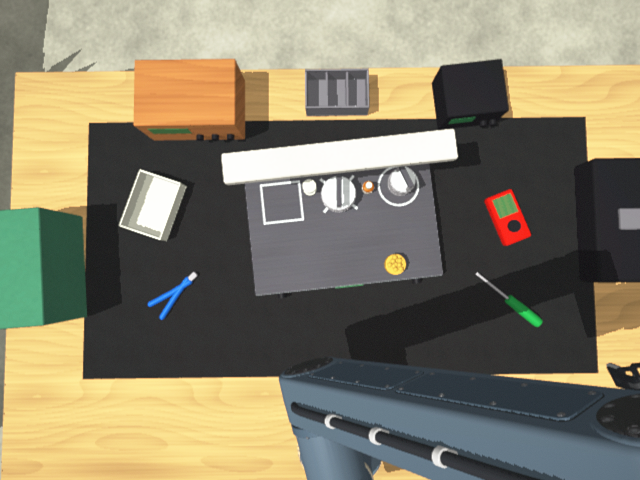

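View pics/scene0.png

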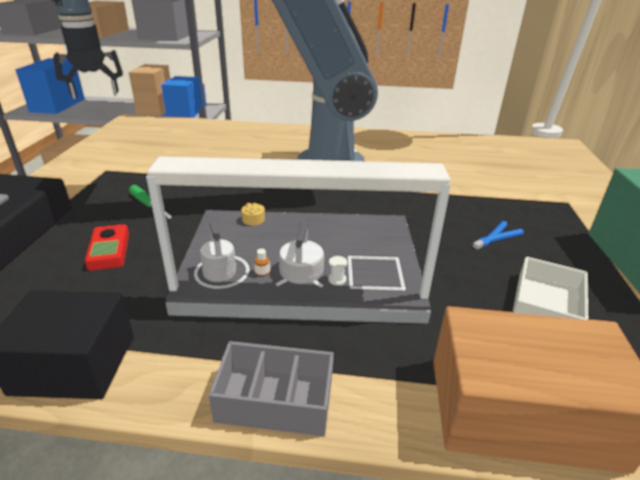

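Top view, with world +x up and +y left: the square is at (281,202) and empty. The wide pot is on the cross at (339,194), the narrow pot on the circle at (399,185). The reel is at (309,187), the bottle at (369,187), the tin at (395,264). I'll zoom in next.

```bash
cat > h.py <<'E'
import numpy as np, cv2
from station import *
C={n:get_calibration(n) for n in("scene","top")}
def ray(n,u,v):
    K=C[n]["intrinsics"];T=C[n]["world_to_cam"];R,t=T[:3,:3],T[:3,3]
    d=np.linalg.solve(K,[u,v,1.]);d=R.T@(d*[1,-1,-1]);return -R.T@t,d
def cast(n,u,v,z):
    o,d=ray(n,u,v);return o+d*(z-o[2])/d[2]
def proj(n,p):
    T=C[n]["world_to_cam"];c=(T[:3,:3]@np.asarray(p,float)+T[:3,3])*[1,-1,-1]
    q=C[n]["intrinsics"]@c;return q[:2]/q[2]
E
python3 - <<'E'
from h import *
a=cv2.imread("pics/top0.png");b=cv2.imread("pics/scene0.png")
A=cv2.resize(a[160:232,250:440],None,fx=4.2,fy=4.2,interpolation=cv2.INTER_CUBIC)
B=cv2.resize(b[215:305,180:425],None,fx=798/245,fy=798/245,interpolation=cv2.INTER_CUBIC)
h=np.vstack([A,B[:, :798]]);print(A.shape,B.shape);cv2.imwrite("pics/z0.png",h[:600])
o=[-C[n]["world_to_cam"][:3,:3].T@C[n]["world_to_cam"][:3,3] for n in C];print(o)
# rough corners of the plate (top) at z=.04
for p in[(257,295),(442,275)]:print(cast("top",*p,.04))
for p in[(222,155),(455,130),(224,184),(457,159)]:print('lamp',cast("top",*p,.274))
E
```

```text
(302, 798, 3) (293, 798, 3)
[array([1.31526444, 0.10077607, 0.56759989]), array([0.44121571, 0.01911958, 1.11584991])]
[0.37607238 0.20014969 0.04      ]
[ 0.42007785 -0.25607577  0.04      ]
lamp [0.66451567 0.22942524 0.274     ]
lamp [ 0.70914684 -0.22965032  0.274     ]
lamp [0.60688441 0.22524875 0.274     ]
lamp [ 0.65117683 -0.23186897  0.274     ]
```

View pics/z0.png

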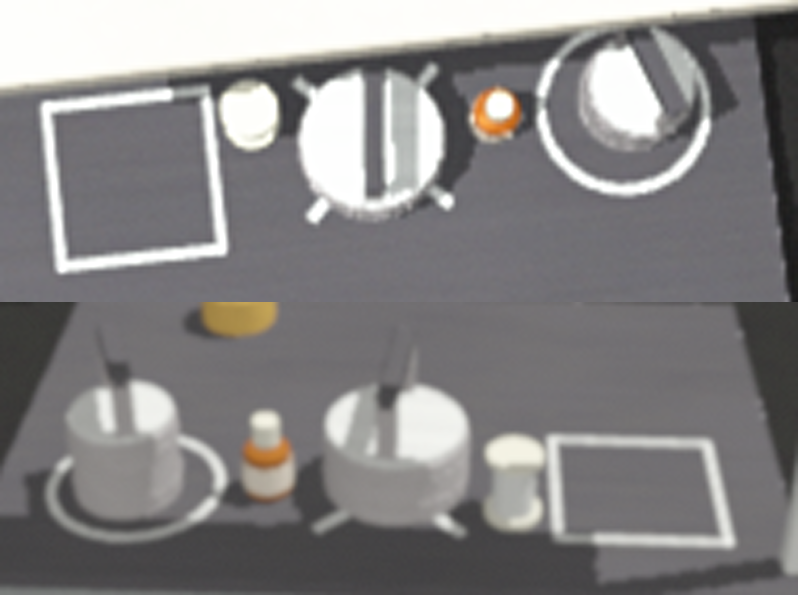

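Zoomed picture: the square's corners are near (43,100), (210,92), (225,250) and (62,268) in the crop. The wide pot's bar runs (377,197)→(372,68), the narrow pot's (672,118)→(632,35). The reel is at (249,115) and the bottle at (497,112). Next I'll compute poses.

```bash
cat > m.py <<'E'
from h import *
a=cv2.imread("pics/top0.png")
f=lambda u,v,z:cast("top",250+(u+.5)/4.2-.5,160+(v+.5)/4.2-.5,z)
# lamp front lower edge: white-dark boundary per column
g=a.min(2).astype(int); pts=[]
for u in range(235,450,5):
    col=g[145:200,u]; i=[k for k in range(54) if col[k]>170>=col[k+1]]
    if i: pts.append(cast("top",u,145+i[0]+(col[i[0]]-170)/(col[i[0]]-col[i[0]+1]),.25)[:2])
pts=np.array(pts);k=np.polyfit(pts[:,1],pts[:,0],1)
for _ in range(3):
    r=pts[:,0]-np.polyval(k,pts[:,1]);pts=pts[abs(r)<.003];k=np.polyfit(pts[:,1],pts[:,0],1)
yaw=-np.arctan(k[0]);print("lamp edge x=%.4f*y+%.4f"%tuple(k),len(pts),"yaw",yaw)
ex=np.array([np.cos(yaw),np.sin(yaw)]);ey=np.array([-ex[1],ex[0]])
# bright masks
m=(g>140).astype(np.uint8);m[:,:]*=1
ls,lab,st,_=cv2.connectedComponentsWithStats(m)
sq=lab[225-3-2:228,262:305]
def comp(x0,x1,y0,y1):
    n=np.bincount(lab[y0:y1,x0:x1].ravel());n[0]=0;i=n.argmax();return np.argwhere(lab==i)[:,::-1]
q=comp(263,304,214,226);r=cv2.minAreaRect(q.astype(np.float32));print("sq px",r)
S=cast("top",*r[0],.04)
c=comp(385,415,199,209);e=cv2.fitEllipse(cv2.convexHull(c.astype(np.int32)).astype(np.float32));print("circ px",e)
Ci=cast("top",*e[0],.04)
X=f(375.5,142,.04) # rough
arms=[f(*p,.04) for p in[(302,83),(432,70),(448,204),(316,217)]]
P=dict(S=S,C=Ci,X=np.mean(arms,0))
mid=P["C"]+P["S"];print("mid",mid/2)
P["wf"]=f(377,195,.127);P["wb"]=f(372,68,.127);P["nf"]=f(670,114,.138);P["nb"]=f(634,34,.138)
P["reel"]=f(249,107,.082);P["bottle"]=f(500,105,.09);P["tin"]=cast("top",395,264,.075)
O=k[1]*0;# plate coords: lamp edge is plate x=76
p0=np.array([k[1],0]);  # point on edge
for n,p in P.items(): print(n,p.round(4),"plate x",round(float((p[:2]-p0)@ex+.076),4),"y",round(float((p[:2]-p0)@ey),4))
for n in("w","n"):
    d=P[n+"b"]-P[n+"f"];print(n,"len",np.linalg.norm(d),"ang",np.arctan2(d[1],d[0]),"ctr",(P[n+"b"]+P[n+"f"])/2)
E
python3 m.py
```

```text
lamp edge x=-0.0987*y+0.6352 43 yaw 0.09839486879145663
sq px ((281.2134094238281, 201.92074584960938), (41.41182327270508, 41.963985443115234), 83.6598129272461)
circ px ((339.8316955566406, 163.48956298828125), (108.22223663330078, 239.14942932128906), 84.54289245605469)
mid [0.65384124 0.06593411 0.04      ]
S [0.6061 0.1396 0.04  ] plate x 0.0608 y 0.1418
C [ 0.7015 -0.0078  0.04  ] plate x 0.1413 y -0.0142
X [ 0.6251 -0.0042  0.04  ] plate x 0.0655 y -0.0032
wf [ 0.5818 -0.0033  0.127 ] plate x 0.0225 y 0.002
wb [ 0.6518 -0.0014  0.127 ] plate x 0.0924 y -0.0031
nf [ 0.6225 -0.162   0.138 ] plate x 0.0474 y -0.1599
nb [ 0.6665 -0.1434  0.138 ] plate x 0.093 y -0.1458
reel [0.6397 0.0682 0.082 ] plate x 0.0871 y 0.0675
bottle [ 0.6376 -0.0746  0.09  ] plate x 0.0711 y -0.0744
tin [ 0.4482 -0.1356  0.075 ] plate x -0.1234 y -0.1166
w len 0.07008857445545887 ang 0.026511684015001143 ctr [ 0.61679046 -0.00237365  0.127     ]
n len 0.047740486089212684 ang 0.39815300412249777 ctr [ 0.64447571 -0.15269964  0.138     ]
```

Run:
```python
from h import *
a=cv2.imread("pics/top0.png");b=cv2.imread("pics/scene0.png")
z=lambda i,y,x,h,w,W,H:cv2.resize(i[y:y+h,x:x+w],(W,H),interpolation=cv2.INTER_CUBIC)
A=z(a,162,374,50,50,400,400)           # 8x
B=z(a,170,316,50,50,400,400)
D=z(b,216,190,25,50,400,200);E=z(b,221,270,25,50,400,200)
cv2.imwrite("pics/z1.png",np.vstack([np.hstack([A,B]),np.hstack([D,E])]))
```

```text
(no output)
```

View pics/z1.png

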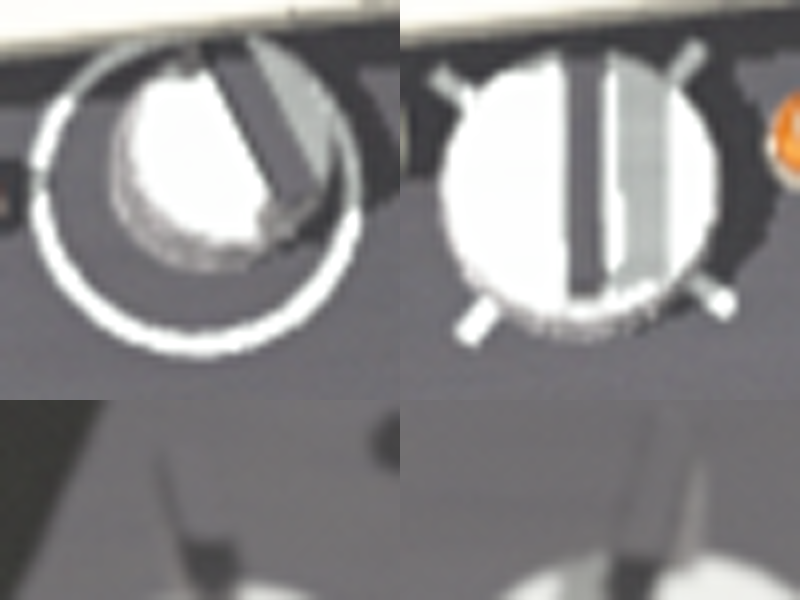

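Run:
```python
from h import *
f=lambda o,u,v,z:cast("top",o[0]+(u+.5)/8-.5,o[1]+(v+.5)/8-.5,z)
N=(374,162);W=(316,170);ex=np.array([np.cos(.0984),np.sin(.0984)]);ey=np.array([-ex[1],ex[0]])
PL=lambda p:((p[:2]-[.6352,0])@ex+.076,(p[:2]-[.6352,0])@ey)
def show(n,p):print(n,np.round(p,4),"plate",np.round(PL(p),4))
show("C",f(N,(31+362)/2,(355+(355-331))/2,.04))
X=np.mean([f(W,*p,.04) for p in[(35,72),(300,48),(328,305),(65,337)]],0);show("X",X)
for n,o,fr,d1,d2,z,L in[("n",N,(294,200),(229,57),(294,200),.138,.056),("w",W,(185,293),(184,75),(187,293),.127,.074)]:
    F=f(o,*fr,z);d=f(o,*d1,z)-f(o,*d2,z);d/=np.linalg.norm(d);show(n+" front",F);show(n+" ctr",F+d*L/2);print("ang",np.arctan2(d[1],d[0]), "edge left dir")
d=f(N,208,70,.138)-f(N,272,205,.138);print(np.arctan2(d[1],d[0]))
# lid centres: chord left/right extents
show("n lid", f(N,(133+333)/2,155,.096))
show("w lid", f(W,(44+319)/2,175,.084))
for n,p in dict(reel=(250+249/4.2,160+107/4.2,.082),bot=(250+498/4.2,160+105/4.2,.09)).items():show(n,cast("top",*p))
```

```text
C [ 0.6448 -0.1527  0.04  ] plate [ 0.0705 -0.1529]
X [ 0.6261 -0.003   0.04  ] plate [ 0.0667 -0.0021]
n front [ 0.6229 -0.1646  0.138 ] plate [ 0.0476 -0.1626]
n ctr [ 0.6487 -0.1537  0.138 ] plate [ 0.0743 -0.1542]
ang 0.4017763119066127 edge left dir
w front [ 0.5815 -0.0017  0.127 ] plate [0.0223 0.0036]
w ctr [ 0.6185 -0.0017  0.127 ] plate [ 0.0592 -0.    ]
ang 0.0011648215699681943 edge left dir
0.41824454601888955
n lid [ 0.6444 -0.1548  0.096 ] plate [ 0.0699 -0.1549]
w lid [ 0.6231 -0.002   0.084 ] plate [ 0.0638 -0.0008]
reel [0.6387 0.0673 0.082 ] plate [0.0861 0.0667]
bot [ 0.6367 -0.0743  0.09  ] plate [ 0.0702 -0.0741]
```

The interface only turns the tool about vertical, so I'll test how the controller handles the reach limit. This happens high up, clear of everything.

>>> {"name": "play_rows", "arguments": {"motion": "0.2 0.15 0.2 0; 0.4 0.3 0.4 0; 0.6 0.5 0.6 0; 0.8 0.7 0.8 0; 1 0.9 1 0; 1 1 1 0; 1 1 1 0", "grip": -1}}

```text
time_s: 0.98
position: [0.5146, -0.3229, 0.487]
eef_rot: [0.977, 0.212, -0.0, -0.0]
wrist_force: [1.8, -1.2, -0.4]
width: 1.002
grip_force: 0.0
```

>>> {"name": "play_rows", "arguments": {"motion": "0.2 0 0 0; 0.4 0 0 0; 0.6 0 0 0; 0.8 0 0 0; 1 0 0 0; 1 0 0 0; 1 0 0 0"}}

```text
time_s: 1.85
position: [0.7857, -0.3137, 0.4691]
eef_rot: [0.977, 0.212, 0.01, 0.007]
wrist_force: [0.3, -0.4, 0.2]
width: 1.003
grip_force: 0.0
```

>>> {"name": "play_rows", "arguments": {"motion": "0.5 0 0 0; 1 0 0 0; 1 0 0 0; 1 0 0 0"}}

```text
time_s: 2.35
position: [0.8544, -0.2703, 0.3992]
eef_rot: [0.977, 0.212, 0.029, 0.017]
wrist_force: [0.6, 0.6, 0.4]
width: 0.999
grip_force: 0.0
```

Run:
```python
from station import *
s=sense();print(s["joints"],s["eef_rot"],s["position"],s["time_s"])
```

```text
[-0.4327817   0.91495824  0.21867753  0.00697893  1.94128437  0.71372685] [0.97674396 0.21177834 0.02856432 0.01747161] [ 0.85435012 -0.27030358  0.39920543] 2.35
```

>>> {"name": "play_rows", "arguments": {"motion": "-0.2 0 0 0; -0.4 0 0 0; -0.4 0 0 0"}}

```text
time_s: 2.72
position: [0.728, -0.2695, 0.3978]
eef_rot: [0.977, 0.211, 0.025, 0.015]
wrist_force: [0.5, -0.2, 0.7]
width: 1.002
grip_force: 0.0
```

Lean persists: the commanded pose re-anchors on what the arm reached, and J3 sits at its limit. J5's upper limit gives a bigger outward lean when the arm is raised high. First I'll centre the arm azimuth, with the tool's x axis in the arm plane, and go up.

>>> {"name": "play_rows", "arguments": {"motion": "-0.1 0.2 0.2 -0.2; -0.2 0.4 0.4 -0.4; -0.3 0.6 0.6 -0.54; -0.4 0.8 0.8 -0.54; -0.4 0.9 1 -0.54; -0.4 0.9 1 -0.54; -0.4 0.9 1 -0.54; -0.4 0.9 1 -0.54"}}

```text
time_s: 3.72
position: [0.6134, 0.0013, 0.7062]
eef_rot: [0.999, 0.003, 0.031, 0.024]
wrist_force: [0.4, -0.9, -0.4]
width: 0.999
grip_force: 0.0
```

>>> {"name": "play_rows", "arguments": {"motion": "-0.2 0 0.2 0; -0.4 0 0.4 0; -0.5 0 0.6 0; -0.5 0 0.8 0; -0.5 0 1 0; -0.5 0 1 0"}}

```text
time_s: 4.47
position: [0.4213, -0.0027, 0.8646]
eef_rot: [0.999, 0.001, 0.036, 0.024]
wrist_force: [0.1, 0.2, 0.1]
width: 1.001
grip_force: 0.0
```

Run:
```python
from station import *
s=sense();print(s["joints"],s["eef_rot"],s["position"],s["time_s"])
```

```text
[-0.25249538  0.20443922  0.21892905 -0.05844133  2.63557963  1.26368146] [0.99906061 0.00116274 0.03607112 0.02398788] [ 0.42126937 -0.00272801  0.86460924] 4.475
```

>>> {"name": "play_rows", "arguments": {"motion": "-0.2 0 0.1 0; -0.4 0 0.2 0; -0.6 0 0.2 0; -0.8 0 0.2 0; -0.8 0 0.2 0; -0.8 0 0.2 0"}}

```text
time_s: 5.22
position: [0.1987, -0.0017, 0.8775]
eef_rot: [0.998, 0.002, 0.048, 0.036]
wrist_force: [-0.3, -0.5, 0.7]
width: 0.999
grip_force: 0.0
```

```bash
cat > s.py <<'E'
from station import *
from scipy.spatial.transform import Rotation as R
import numpy as np
s=sense();M=R.from_quat(s["eef_rot"]).as_matrix()
print(s["time_s"],"j",s["joints"].round(3),"p",s["position"].round(4),"f",s["wrist_force"].round(1),"w",round(s["width"],3))
print("lean",np.arccos(-M[2,2]).round(3),"az",np.arctan2(M[1,2],M[0,2]).round(3),"xaxis",M[:,0].round(3),"yaxis",M[:,1].round(3),"z",M[:,2].round(3))
E
python3 s.py
```

```text
5.225 j [-0.591 -0.205  0.582 -0.012  2.645  0.965] p [ 0.1987 -0.0017  0.8775] f [-0.3 -0.5  0.7] w 0.999
lean 0.119 az -0.639 xaxis [0.995 0.007 0.095] yaxis [ 0.    -0.997  0.071] z [ 0.095 -0.071 -0.993]
```

>>> {"name": "play_rows", "arguments": {"motion": "0 0 0.2 0; 0 0 0.4 0; 0 0 0.6 0; 0 0 0.8 0; 0 0 1 0; 0 0 1 0; 0 0 1 0"}}

```text
time_s: 6.1
position: [0.2352, -0.0047, 0.8992]
eef_rot: [0.996, 0.002, 0.068, 0.049]
wrist_force: [0.2, -0.1, 0.1]
width: 0.999
grip_force: 0.0
```

```bash
python3 s.py
```

```text
6.1 j [-0.476 -0.123  0.452 -0.053  2.646  1.043] p [ 0.2352 -0.0047  0.8992] f [ 0.2 -0.1  0.1] w 0.999
lean 0.168 az -0.626 xaxis [0.991 0.01  0.136] yaxis [-0.003 -0.995  0.099] z [ 0.136 -0.098 -0.986]
```

>>> {"name": "play_rows", "arguments": {"motion": "0 0 0.2 -0.23; 0 0 0.4 -0.46; 0 0 0.6 -0.69; 0 0 0.8 -0.92; 0 0 0.8 -0.92"}}

```text
time_s: 6.72
position: [0.2436, -0.0258, 0.9048]
eef_rot: [0.932, -0.348, 0.07, 0.079]
wrist_force: [-0.6, 0.0, 0.6]
width: 1.0
grip_force: 0.0
```

>>> {"name": "play_rows", "arguments": {"motion": "0 0 1 0; 0 0 1 0"}}

```text
time_s: 6.98
position: [0.2449, -0.0376, 0.9219]
eef_rot: [0.929, -0.346, 0.094, 0.089]
wrist_force: [0.0, -0.1, -0.2]
width: 0.999
grip_force: 0.0
```

>>> {"name": "play_rows", "arguments": {"motion": "0 0 1 0; 0 0 1 0"}}

```text
time_s: 7.22
position: [0.2462, -0.0481, 0.9369]
eef_rot: [0.926, -0.344, 0.115, 0.099]
wrist_force: [-0.7, 0.5, -0.2]
width: 1.001
grip_force: 0.0
```

>>> {"name": "play_rows", "arguments": {"motion": "-0.8 0.4 1 0; -0.8 0.4 1 0"}}

```text
time_s: 7.48
position: [0.183, -0.021, 0.9434]
eef_rot: [0.923, -0.343, 0.133, 0.11]
wrist_force: [-0.5, 0.1, 1.2]
width: 1.0
grip_force: 0.0
```

>>> {"name": "play_rows", "arguments": {"motion": "-0.8 0.4 1 0; -0.8 0.4 1 0"}}

```text
time_s: 7.72
position: [0.1257, 0.0044, 0.9498]
eef_rot: [0.919, -0.341, 0.155, 0.123]
wrist_force: [-1.2, 1.3, 0.4]
width: 1.0
grip_force: 0.0
```

```bash
python3 s.py
```

```text
7.725 j [-0.139 -0.197  0.334 -0.686  2.647  1.479] p [0.1257 0.0044 0.9498] f [-1.2  1.3  0.4] w 1.0
lean 0.398 az -1.028 xaxis [ 0.719 -0.589  0.368] yaxis [-0.666 -0.737  0.121] z [ 0.2   -0.332 -0.922]
```

Now leaning 0.40 rad, though somewhat off the tool's plane. The rest of the lean I'll add at the outer reach limit, where it grows along the arm azimuth.

>>> {"name": "play_rows", "arguments": {"motion": "0.2 -0.05 -0.1 0; 0.4 -0.1 -0.2 0; 0.6 -0.15 -0.3 0; 0.8 -0.2 -0.4 0; 1 -0.2 -0.5 0"}}

```text
time_s: 8.35
position: [0.4032, -0.0551, 0.8107]
eef_rot: [0.919, -0.341, 0.153, 0.123]
wrist_force: [0.9, -1.2, 0.6]
width: 0.996
grip_force: 0.0
```

>>> {"name": "play_rows", "arguments": {"motion": "0.2 -0.05 -0.1 0; 0.4 -0.1 -0.2 0; 0.6 -0.15 -0.3 0; 0.8 -0.2 -0.4 0; 1 -0.3 -0.5 0"}}

```text
time_s: 8.98
position: [0.6738, -0.1319, 0.6749]
eef_rot: [0.92, -0.34, 0.152, 0.123]
wrist_force: [0.2, 0.3, 0.1]
width: 1.002
grip_force: 0.0
```

>>> {"name": "play_rows", "arguments": {"motion": "0.5 0 0 0; 1 0 0 0; 1 0 0 0"}}

```text
time_s: 9.35
position: [0.8084, -0.1306, 0.6279]
eef_rot: [0.919, -0.337, 0.165, 0.122]
wrist_force: [-0.7, -0.8, 0.3]
width: 1.0
grip_force: 0.0
```

>>> {"name": "play_rows", "arguments": {"motion": "1 0 0 0; 1 0 0 0"}}

```text
time_s: 9.6
position: [0.86, -0.1282, 0.5823]
eef_rot: [0.916, -0.334, 0.186, 0.119]
wrist_force: [0.0, -0.1, -0.2]
width: 1.001
grip_force: 0.0
```

```bash
python3 s.py
```

```text
9.6 j [-0.177  0.726  0.221 -0.306  1.844  1.958] p [ 0.86   -0.1282  0.5823] f [ 0.  -0.1 -0.2] w 1.001
lean 0.445 az -0.917 xaxis [ 0.708 -0.568  0.42 ] yaxis [-0.656 -0.749  0.093] z [ 0.262 -0.342 -0.903]
```

>>> {"name": "play_rows", "arguments": {"motion": "1 0.1 0.4 0; 1 0.1 0.4 0"}}

```text
time_s: 9.85
position: [0.886, -0.1161, 0.5684]
eef_rot: [0.914, -0.33, 0.207, 0.115]
wrist_force: [-0.7, 1.3, 0.0]
width: 0.998
grip_force: 0.0
```

>>> {"name": "play_rows", "arguments": {"motion": "1 0.1 0.4 0; 1 0.1 0.4 0"}}

```text
time_s: 10.1
position: [0.9105, -0.1047, 0.5577]
eef_rot: [0.91, -0.325, 0.231, 0.111]
wrist_force: [-0.7, 0.3, 0.8]
width: 1.002
grip_force: 0.0
```

>>> {"name": "play_rows", "arguments": {"motion": "1 0.1 0.4 0; 1 0.1 0.4 0"}}

```text
time_s: 10.35
position: [0.934, -0.0949, 0.5463]
eef_rot: [0.907, -0.32, 0.252, 0.106]
wrist_force: [0.2, -0.1, 0.6]
width: 0.998
grip_force: 0.0
```

>>> {"name": "play_rows", "arguments": {"motion": "1 0.1 0.4 0; 1 0.1 0.4 0"}}

```text
time_s: 10.6
position: [0.9562, -0.086, 0.5364]
eef_rot: [0.903, -0.315, 0.274, 0.101]
wrist_force: [-0.5, -0.4, 0.3]
width: 1.0
grip_force: 0.0
```

```bash
python3 s.py
```

```text
10.6 j [-0.111  0.811  0.219 -0.309  1.596  2.04 ] p [ 0.9562 -0.086   0.5364] f [-0.5 -0.4  0.3] w 1.0
lean 0.592 az -0.688 xaxis [ 0.652 -0.513  0.558] yaxis [-0.624 -0.781  0.01 ] z [ 0.431 -0.354 -0.83 ]
```

Lean is 0.592 rad (34°) with the closing axis level, which is what I need. Now I'll twist to line up with the narrow pot's bar (azimuth 0.40) and go to a pre-grasp.

>>> {"name": "play_rows", "arguments": {"motion": "-0.2 -0.05 0 0.2; -0.4 -0.1 0 0.4; -0.6 -0.15 0 0.6; -0.8 -0.2 -0.1 0.68; -1 -0.2 -0.2 0.68; -1 -0.2 -0.2 0.68"}}

```text
time_s: 11.35
position: [0.6521, -0.1461, 0.4752]
eef_rot: [0.955, -0.066, 0.289, 0.025]
wrist_force: [-0.4, -0.3, -0.2]
width: 1.001
grip_force: 0.0
```

>>> {"name": "play_rows", "arguments": {"motion": "-0.2 -0.1 -0.1 0.2; -0.4 -0.2 -0.2 0.4; -0.41 -0.2 -0.4 0.6; -0.41 -0.2 -0.5 0.68; -0.41 -0.2 -0.5 0.68"}}

```text
time_s: 11.98
position: [0.5313, -0.207, 0.3245]
eef_rot: [0.938, 0.188, 0.286, -0.054]
wrist_force: [-0.2, -0.1, -0.1]
width: 1.001
grip_force: 0.0
```

```bash
python3 s.py
```

```text
11.975 j [-0.86   0.253  1.766  0.667  1.023 -0.013] p [ 0.5313 -0.207   0.3245] f [-0.2 -0.1 -0.1] w 1.001
lean 0.591 az 0.385 xaxis [0.766 0.322 0.557] yaxis [ 0.384 -0.923  0.006] z [ 0.516  0.209 -0.83 ]
```

>>> {"name": "play_rows", "arguments": {"motion": "0.1 0.05 -0.18 0; 0.21 0.1 -0.36 0; 0.21 0.1 -0.36 0; 0.21 0.1 -0.36 0", "grip": -0.4, "grip_force": 50}}

```text
time_s: 12.48
position: [0.5965, -0.1764, 0.2197]
eef_rot: [0.937, 0.189, 0.288, -0.053]
wrist_force: [0.1, -0.7, -0.3]
width: 0.7
grip_force: 0.0
```

```bash
python3 s.py
python3 - <<'E'
from h import *
t=get_image("top");s=get_image("scene")
z=lambda i,y,x,h,w,W,H:cv2.resize(i[y:y+h,x:x+w],(W,H),interpolation=cv2.INTER_CUBIC)
cv2.imwrite("pics/g0.png",np.hstack([z(t,120,340,120,80,400,600),z(s,140,140,180,120,400,600)]))
p=sense()["position"];print(proj("top",p),proj("scene",p))
E
```

```text
12.475 j [-0.716  0.456  1.8    0.803  0.763 -0.106] p [ 0.5965 -0.1764  0.2197] f [ 0.1 -0.7 -0.3] w 0.7
lean 0.593 az 0.38 xaxis [0.763 0.324 0.559] yaxis [ 0.385 -0.923  0.01 ] z [ 0.519  0.207 -0.829]
[424.10089315 191.53644198] [205.28390413 171.20043498]
```

View pics/g0.png

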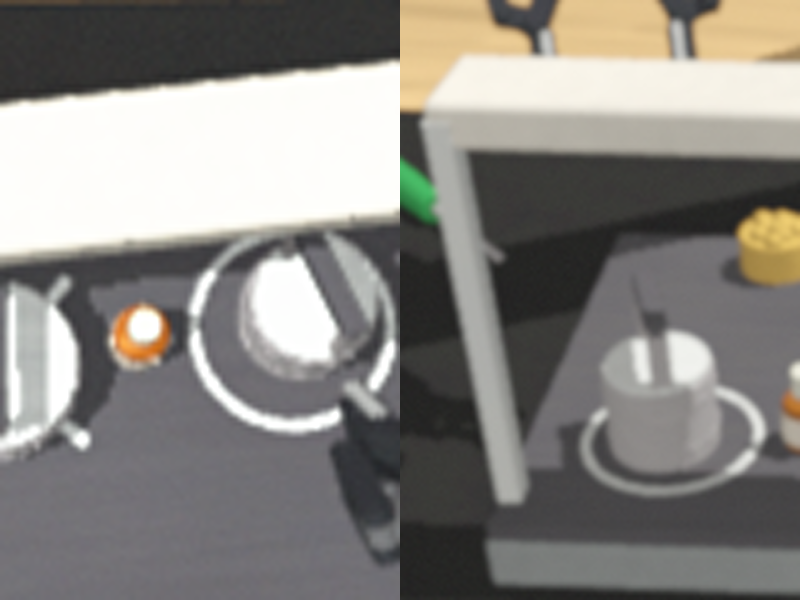

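The pot is still in place, and the left fingertip shows at about (360,400) in the left crop, in line with the bar. I'll go down along the tool axis and grip.

>>> {"name": "play_rows", "arguments": {"motion": "0.05 0.02 -0.085 0; 0.1 0.04 -0.17 0; 0.15 0.06 -0.255 0; 0.2 0.083 -0.34 0; 0.2 0.083 -0.34 0; 0.2 0.083 -0.34 0"}}

```text
time_s: 13.32
position: [0.6565, -0.1524, 0.1192]
eef_rot: [0.937, 0.189, 0.288, -0.052]
wrist_force: [-0.3, 0.2, -0.2]
width: 0.704
grip_force: 0.0
```

>>> {"name": "play_rows", "arguments": {"motion": "0 0 0 0; 0 0 0 0; 0 0 0 0; 0 0 0 0; 0 0 0 0; 0 0 0 0", "grip": 1, "grip_force": 40}}

```text
time_s: 14.08
position: [0.6564, -0.1516, 0.1179]
eef_rot: [0.937, 0.189, 0.288, -0.052]
wrist_force: [-2.8, -0.9, 5.9]
width: 0.133
grip_force: 42.1
```

```bash
python3 s.py
```

```text
14.075 j [-0.606  0.67   1.761  0.99   0.592 -0.245] p [ 0.6564 -0.1516  0.1179] f [-2.8 -0.9  5.9] w 0.133
lean 0.594 az 0.379 xaxis [0.763 0.324 0.559] yaxis [ 0.384 -0.923  0.01 ] z [ 0.52   0.207 -0.829]
```

>>> {"name": "play_rows", "arguments": {"motion": "-0.02 0 0 0; -0.06 -0.01 0 0; -0.11 -0.01 0 0; -0.16 -0.015 0 0; -0.21 -0.02 0 0; -0.26 -0.025 0 0; -0.31 -0.03 0 0; -0.36 -0.035 0 0; -0.39 -0.04 0 0; -0.39 -0.04 0 0"}}

```text
time_s: 15.32
position: [0.5389, -0.1637, 0.1178]
eef_rot: [0.937, 0.188, 0.288, -0.053]
wrist_force: [-0.8, -1.0, 10.3]
width: 0.133
grip_force: 42.5
```

```bash
python3 s.py
python3 - <<'E'
from h import *
t=get_image("top");s=get_image("scene")
z=lambda i,y,x,h,w,W,H:cv2.resize(i[y:y+h,x:x+w],(W,H),interpolation=cv2.INTER_CUBIC)
cv2.imwrite("pics/g1.png",np.hstack([z(t,150,340,150,100,400,600),z(s,170,170,150,100,400,600)]))
E
```

```text
15.325 j [-0.782  0.6    2.012  1.157  0.596 -0.617] p [ 0.5389 -0.1637  0.1178] f [-0.8 -1.  10.3] w 0.133
lean 0.595 az 0.379 xaxis [0.763 0.322 0.56 ] yaxis [ 0.383 -0.924  0.009] z [ 0.52   0.207 -0.828]
```

View pics/g1.png

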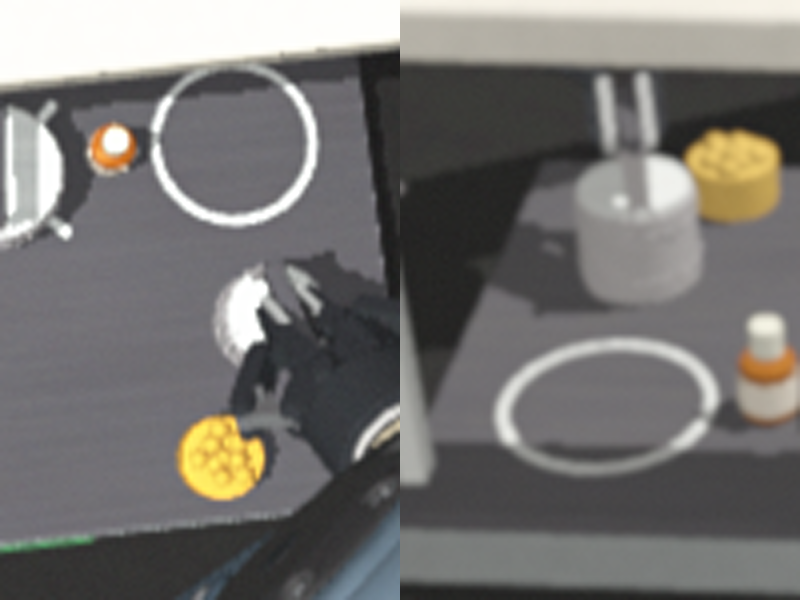

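The narrow pot stands upright in the lane, held by its bar. In the scene crop its lid centre is at about (237,187); in the top crop the emptied circle is centred at (236,144). Next I'll measure the pot's offset from the TCP.

Run:
```python
from h import *
C_=cast("top",340+236.5/4-.5,150+145/4-.5,.04);print("C",C_)
t=cv2.imread("pics/g1.png")
L=cast("scene",170+237.5/4-.5,170+187.5/4-.5,.096);print("lid",L)
# base: left/right tangents of body in scene & bottom
p=sense()["position"];print("tcp",p,"off",L[:2]-p[:2])
# left edge of the lid in top view (215 at v~315), z .096
print("top lid left",cast("top",340+216/4-.5,150+318/4-.5,.08))
for q in[(576,187),(698,187)]:print(cast("scene",170+(q[0]-400)/4,170+q[1]/4-.4,.096))
```

```text
C [ 0.64349241 -0.15389706  0.04      ]
lid [ 0.53944229 -0.16119457  0.096     ]
tcp [ 0.53885603 -0.16364416  0.11782244] off [0.00058626 0.00244959]
top lid left [ 0.5317256  -0.13300826  0.08      ]
[ 0.54385379 -0.19115753  0.096     ]
[ 0.53459957 -0.1297267   0.096     ]
```

Run:
```python
from h import *
im=cv2.imread("pics/g1.png")[:,400:]
g=im.min(2).astype(int)
print("col profile bottom",[(v,g[v,230:246].mean().round()) for v in range(285,316,3)])
print("top",[(v,g[v,[190,200]].mean().round()) for v in range(140,185,4)])
for v in(299,302,305):print(v,cast("scene",170+237.5/4-.5,170+v/4-.4,.04))
for n,c in(("pred",(.530,-.167)),("lidest",(.538,-.162))):
  th=np.linspace(0,6.28,73)
  for z in(.04,.096):
    P=np.array([proj("scene",[c[0]+.031*np.cos(a),c[1]+.031*np.sin(a),z]) for a in th]);P=(P-170+.5)*4-.5;print(n,z,"u",P[:,0].min().round(),P[:,0].max().round(),"v",P[:,1].min().round(),P[:,1].max().round())
```

```text
col profile bottom [(285, np.float64(142.0)), (288, np.float64(140.0)), (291, np.float64(138.0)), (294, np.float64(137.0)), (297, np.float64(136.0)), (300, np.float64(130.0)), (303, np.float64(120.0)), (306, np.float64(110.0)), (309, np.float64(108.0)), (312, np.float64(110.0)), (315, np.float64(113.0))]
top [(140, np.float64(74.0)), (144, np.float64(64.0)), (148, np.float64(53.0)), (152, np.float64(45.0)), (156, np.float64(44.0)), (160, np.float64(66.0)), (164, np.float64(100.0)), (168, np.float64(130.0)), (172, np.float64(150.0)), (176, np.float64(158.0)), (180, np.float64(161.0)), (184, np.float64(162.0))]
299 [ 0.55876929 -0.16064367  0.04      ]
302 [ 0.56147553 -0.15987494  0.04      ]
305 [ 0.56416848 -0.15911     0.04      ]
pred 0.04 u 181.0 299.0 v 237.0 301.0
pred 0.096 u 170.0 292.0 v 148.0 208.0
lidest 0.04 u 186.0 304.0 v 246.0 310.0
lidest 0.096 u 175.0 297.0 v 156.0 217.0
```

>>> {"name": "play_rows", "arguments": {"motion": "-0.005 0.04 0.002 0; -0.01 0.12 0.002 0; -0.02 0.22 0.002 0; -0.03 0.32 0.002 0; -0.04 0.43 0.002 0; -0.055 0.54 0.002 0; -0.065 0.65 0.002 0; -0.075 0.76 0.002 0; -0.09 0.87 0.002 0; -0.1 0.94 0.002 0; -0.103 0.975 0.002 0; -0.103 0.975 0.002 0"}}

```text
time_s: 16.92
position: [0.5069, 0.1305, 0.1178]
eef_rot: [0.937, 0.19, 0.287, -0.054]
wrist_force: [-1.9, 1.6, 7.1]
width: 0.133
grip_force: 42.0
```

>>> {"name": "play_rows", "arguments": {"motion": "0.02 0 0 0; 0.06 0.005 0 0; 0.11 0.01 0 0; 0.16 0.015 0 0; 0.21 0.02 0 0; 0.26 0.025 0 0; 0.31 0.03 0 0; 0.34 0.034 0 0; 0.35 0.034 0 0; 0.35 0.034 0 0"}}

```text
time_s: 18.18
position: [0.6125, 0.1387, 0.1178]
eef_rot: [0.938, 0.189, 0.287, -0.053]
wrist_force: [-2.4, -1.8, 7.0]
width: 0.126
grip_force: 42.6
```

```bash
python3 s.py
python3 - <<'E'
from h import *
t=get_image("top");s=get_image("scene")
z=lambda i,y,x,h,w,W,H:cv2.resize(i[y:y+h,x:x+w],(W,H),interpolation=cv2.INTER_CUBIC)
cv2.imwrite("pics/g2.png",np.hstack([z(t,150,245,150,100,400,600),z(s,200,320,150,100,400,600)]))
E
```

```text
18.175 j [-0.074  0.612  1.963  1.478  0.248 -0.307] p [0.6125 0.1387 0.1178] f [-2.4 -1.8  7. ] w 0.126
lean 0.592 az 0.38 xaxis [0.764 0.324 0.558] yaxis [ 0.385 -0.923  0.01 ] z [ 0.518  0.207 -0.83 ]
```

View pics/g2.png

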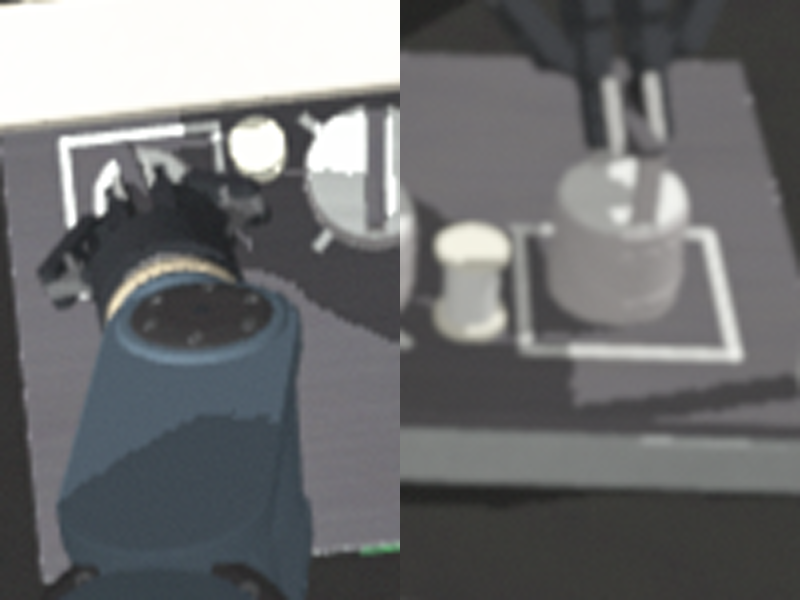

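The narrow pot now stands inside the square. In the scene crop its base spans columns 548–685 and its lowest point is at row 325. I'll compute the offset within this same view.

```bash
cat > off.py <<'E'
from h import *
f=lambda u,v,z=.04:cast("scene",320+(u-400+.5)/4-.5,200+(v+.5)/4-.5,z)
q=[f(*p) for p in[(512,225),(708,228),(742,360),(520,353)]]
print([p[:2].round(4) for p in q],"S",np.mean(q,0))
for c in[(.6061,.1396),(.6061,.135),(.601,.1396)]:
  th=np.linspace(0,6.28,73)
  for z in(.04,.096):
    P=np.array([proj("scene",[c[0]+.031*np.cos(a),c[1]+.031*np.sin(a),z]) for a in th]);P=(P-[320,200]+.5)*4-.5;print(c,z,"u",(400+P[:,0].min()).round(),(400+P[:,0].max()).round(),"v",P[:,1].min().round(),P[:,1].max().round())
g=cv2.imread("pics/g2.png").min(2).astype(int)
print("bottom",[(v,int(g[v,612:626].mean())) for v in range(310,340,3)])
for r in(175,290):print(r,"L",[(u,int(g[r,u])) for u in range(536,570,3)],"R",[(u,int(g[r,u])) for u in range(672,702,3)])
print("top",[(v,int(g[v,585:592].mean())) for v in range(140,180,3)])
E
python3 off.py
```

```text
[array([0.5643, 0.0864]), array([0.5526, 0.1843]), array([0.6556, 0.1965]), array([0.6651, 0.096 ])] S [0.60938727 0.14078419 0.04      ]
(0.6061, 0.1396) 0.04 u 553.0 683.0 v 246.0 324.0
(0.6061, 0.1396) 0.096 u 561.0 696.0 v 151.0 226.0
(0.6061, 0.135) 0.04 u 543.0 673.0 v 245.0 323.0
(0.6061, 0.135) 0.096 u 551.0 686.0 v 150.0 225.0
(0.601, 0.1396) 0.04 u 553.0 682.0 v 240.0 317.0
(0.601, 0.1396) 0.096 u 562.0 695.0 v 146.0 220.0
bottom [(310, 138), (313, 137), (316, 136), (319, 133), (322, 126), (325, 115), (328, 107), (331, 106), (334, 110), (337, 111)]
175 L [(536, 113), (539, 112), (542, 112), (545, 113), (548, 113), (551, 113), (554, 112), (557, 113), (560, 120), (563, 132), (566, 143), (569, 152)] R [(672, 189), (675, 166), (678, 142), (681, 123), (684, 113), (687, 111), (690, 112), (693, 113), (696, 113), (699, 114)]
290 L [(536, 68), (539, 68), (542, 71), (545, 78), (548, 91), (551, 108), (554, 121), (557, 126), (560, 129), (563, 130), (566, 130), (569, 131)] R [(672, 157), (675, 145), (678, 130), (681, 119), (684, 114), (687, 111), (690, 110), (693, 112), (696, 112), (699, 112)]
top [(140, 62), (143, 69), (146, 80), (149, 92), (152, 104), (155, 115), (158, 124), (161, 134), (164, 145), (167, 154), (170, 158), (173, 160), (176, 161), (179, 161)]
```

>>> {"name": "play_rows", "arguments": {"motion": "0.004 0.005 0 0; 0.008 0.01 0 0; 0.008 0.01 0 0; 0.008 0.01 0 0"}}

```text
time_s: 18.77
position: [0.615, 0.141, 0.1179]
eef_rot: [0.938, 0.189, 0.287, -0.052]
wrist_force: [-3.2, -3.0, 8.6]
width: 0.132
grip_force: 42.9
```

>>> {"name": "play_rows", "arguments": {"motion": "0 0 0 0; 0 0 0 0; 0 0 0 0; 0 0 0 0", "grip": -0.4}}

```text
time_s: 19.27
position: [0.6154, 0.1424, 0.1172]
eef_rot: [0.938, 0.189, 0.287, -0.053]
wrist_force: [-0.3, -0.6, 0.5]
width: 0.7
grip_force: 0.0
```

>>> {"name": "play_rows", "arguments": {"motion": "-0.03 -0.012 0.048 0; -0.1 -0.04 0.16 0; -0.2 -0.08 0.32 0; -0.25 -0.1 0.4 0; -0.25 -0.1 0.4 0"}}

```text
time_s: 19.9
position: [0.5405, 0.1122, 0.2395]
eef_rot: [0.937, 0.189, 0.289, -0.052]
wrist_force: [0.1, 0.5, -0.4]
width: 0.696
grip_force: 0.0
```

>>> {"name": "play_rows", "arguments": {"motion": "0 -0.1 0 -0.2; 0.03 -0.25 0 -0.4; 0.05 -0.36 0 -0.47; 0.05 -0.38 0 -0.47; 0.05 -0.38 0 -0.47"}}

```text
time_s: 20.52
position: [0.5553, -0.0014, 0.2364]
eef_rot: [0.957, 0.013, 0.291, 0.0]
wrist_force: [-1.0, -0.0, -0.7]
width: 0.701
grip_force: 0.0
```

```bash
python3 s.py
python3 - <<'E'
from h import *
t=get_image("top");s=get_image("scene")
z=lambda i,y,x,h,w,W,H:cv2.resize(i[y:y+h,x:x+w],(W,H),interpolation=cv2.INTER_CUBIC)
A=z(t,150,250,75,115,613,400)[:,:400];B=z(s,200,260,100,200,800,400)
cv2.imwrite("pics/g3.png",np.vstack([z(t,160,255,37,150,800,197),B]))
E
```

```text
20.525 j [-0.298  0.295  2.042  0.636  0.291  0.679] p [ 0.5553 -0.0014  0.2364] f [-1.  -0.  -0.7] w 0.701
lean 0.591 az 0.013 xaxis [0.83  0.026 0.557] yaxis [ 0.026 -1.     0.008] z [ 0.557  0.007 -0.831]
```

View pics/g3.png

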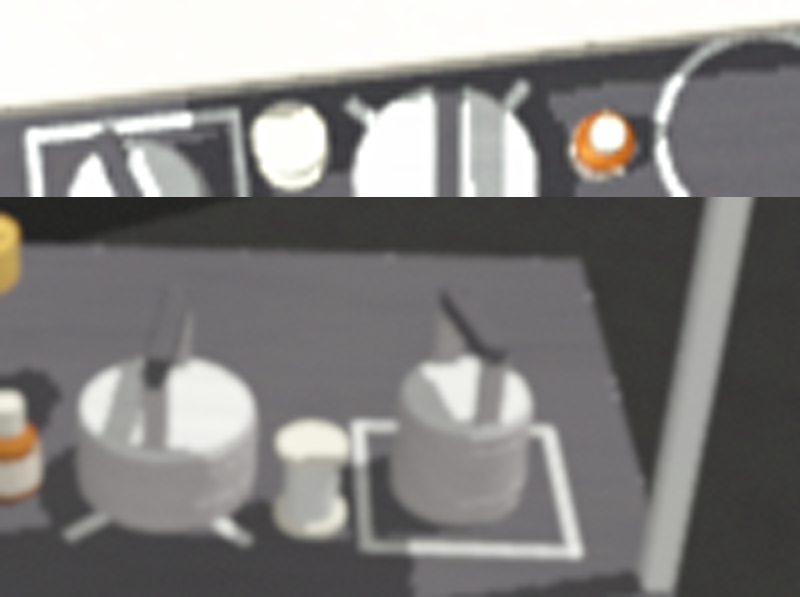

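Both pots are upright. In this view the narrow pot's base covers columns 390–525 with its lowest row at 523. The square's corners are (350,421), (552,428), (582,557) and (360,550). The wide pot covers columns 77–257. I'll check the numbers.

Run:
```python
from h import *
from scipy.optimize import least_squares
th=np.linspace(0,2*np.pi,145)
def ext(c,r,z):
    P=np.array([proj("scene",[c[0]+r*np.cos(a),c[1]+r*np.sin(a),z]) for a in th]);P=(P-[260,200]+.5)*4-.5;return P[:,0].min(),P[:,0].max(),P[:,1].max()
im=cv2.imread("pics/g3.png")[197:];g=im.min(2).astype(int)
def sub(arr,o):  # strongest gradient location
    d=np.abs(np.diff(cv2.GaussianBlur(arr.astype(np.float32).reshape(1,-1),(9,1),0).ravel()));return o+d.argmax()+.5
nb=sub(g[312:342,450:466].mean(1),312);nl=sub(g[283:290,375:405].mean(0),375);nr=sub(g[283:290,512:540].mean(0),512)
wb=sub(g[318:345,160:176].mean(1),318);wl=sub(g[270:276,65:92].mean(0),65);wr=sub(g[270:276,243:272].mean(0),243)
print(nb,nl,nr,wb,wl,wr)
for nm,o,r,c0 in(("n",(nl,nr,nb),.031,(.607,.14)),("w",(wl,wr,wb),.042,(.62,0))):
    for mode in(0,):
        s=least_squares(lambda c:np.subtract(ext(c,r,.043),o),c0);print(nm,s.x,s.fun.round(1))
f=lambda u,v:cast("scene",260+(u+.5)/4-.5,200+(v-197+.5)/4-.5,.04)
q=[f(*p) for p in[(350,421),(552,428),(582,557),(360,550)]];print("S",np.mean(q,0))
```

```text
326.5 390.5 523.5 335.5 76.5 255.5
n [0.6118247  0.13906183] [ 1.2 -1.2  0.1]
w [0.62744968 0.00106299] [ 1.6 -1.6  0.2]
S [0.6097918  0.14100082 0.04      ]
```

The narrow pot is about 3 mm from the square's centre, which is good enough. Now the wide pot.

>>> {"name": "play_rows", "arguments": {"motion": "0.03 0 -0.1 0; 0.09 0 -0.2 0; 0.16 0 -0.3 0; 0.21 0 -0.36 0; 0.26 0 -0.43 0; 0.26 0 -0.43 0; 0.26 0 -0.43 0"}}

```text
time_s: 21.5
position: [0.633, -0.0009, 0.1088]
eef_rot: [0.956, 0.014, 0.292, 0.001]
wrist_force: [-0.2, 0.1, 0.0]
width: 0.702
grip_force: 0.0
```

>>> {"name": "play_rows", "arguments": {"motion": "0 0 0 0; 0 0 0 0; 0 0 0 0; 0 0 0 0; 0 0 0 0; 0 0 0 0", "grip": 1, "grip_force": 40}}

```text
time_s: 22.25
position: [0.6336, -0.0015, 0.1092]
eef_rot: [0.956, 0.014, 0.292, 0.001]
wrist_force: [-3.0, 0.7, 6.1]
width: 0.131
grip_force: 45.1
```

```bash
python3 s.py
```

```text
22.25 j [-0.247  0.631  1.961  1.767  0.146 -0.431] p [ 0.6336 -0.0015  0.1092] f [-3.   0.7  6.1] w 0.131
lean 0.594 az 0.012 xaxis [0.829 0.026 0.559] yaxis [ 0.025 -1.     0.009] z [ 0.559  0.006 -0.829]
```

>>> {"name": "play_rows", "arguments": {"motion": "-0.015 0 0 0; -0.04 -0.004 0 0; -0.07 -0.007 0 0; -0.1 -0.01 0 0; -0.13 -0.013 0 0; -0.16 -0.016 0 0; -0.19 -0.019 0 0; -0.22 -0.022 0 0; -0.25 -0.025 0 0; -0.28 -0.028 0 0; -0.292 -0.029 0 0; -0.292 -0.029 0 0"}}

```text
time_s: 23.75
position: [0.5468, -0.0106, 0.1092]
eef_rot: [0.956, 0.013, 0.293, 0.001]
wrist_force: [-0.2, -1.0, 5.3]
width: 0.13
grip_force: 44.9
```

```bash
python3 s.py
```

```text
23.75 j [-0.328  0.594  2.178  2.375  0.272 -1.125] p [ 0.5468 -0.0106  0.1092] f [-0.2 -1.   5.3] w 0.13
lean 0.595 az 0.011 xaxis [0.828 0.026 0.56 ] yaxis [ 0.025 -1.     0.01 ] z [ 0.56   0.006 -0.828]
```

>>> {"name": "play_rows", "arguments": {"motion": "0.002 -0.02 0 0; 0.006 -0.06 0 0; 0.012 -0.12 0 0; 0.018 -0.18 0 0; 0.024 -0.24 0 0; 0.03 -0.3 0 0; 0.036 -0.36 0 0; 0.042 -0.42 0 0; 0.047 -0.47 0 0; 0.05 -0.504 0 0; 0.05 -0.504 0 0; 0.05 -0.504 0 0"}}

```text
time_s: 25.25
position: [0.5617, -0.1623, 0.1092]
eef_rot: [0.956, 0.013, 0.293, 0.002]
wrist_force: [1.2, -1.2, 5.4]
width: 0.127
grip_force: 44.8
```

>>> {"name": "play_rows", "arguments": {"motion": "0.015 0.001 0 0; 0.04 0.003 0 0; 0.08 0.007 0 0; 0.12 0.01 0 0; 0.16 0.013 0 0; 0.2 0.017 0 0; 0.24 0.02 0 0; 0.28 0.023 0 0; 0.305 0.026 0 0; 0.314 0.026 0 0; 0.314 0.026 0 0"}}

```text
time_s: 26.62
position: [0.6556, -0.1542, 0.1092]
eef_rot: [0.956, 0.013, 0.292, 0.002]
wrist_force: [-1.7, 0.0, 4.2]
width: 0.13
grip_force: 44.9
```

```bash
python3 s.py
python3 - <<'E'
from h import *
t=get_image("top");s=get_image("scene")
z=lambda i,y,x,h,w,W,H:cv2.resize(i[y:y+h,x:x+w],(W,H),interpolation=cv2.INTER_CUBIC)
cv2.imwrite("pics/g4.png",np.hstack([z(t,150,340,120,80,400,600),z(s,210,170,150,100,400,600)]))
E
```

```text
26.625 j [-0.525  0.661  1.845  1.221  0.308 -0.109] p [ 0.6556 -0.1542  0.1092] f [-1.7  0.   4.2] w 0.13
lean 0.594 az 0.008 xaxis [0.829 0.026 0.559] yaxis [ 0.024 -1.     0.011] z [ 0.559  0.005 -0.829]
```

View pics/g4.png

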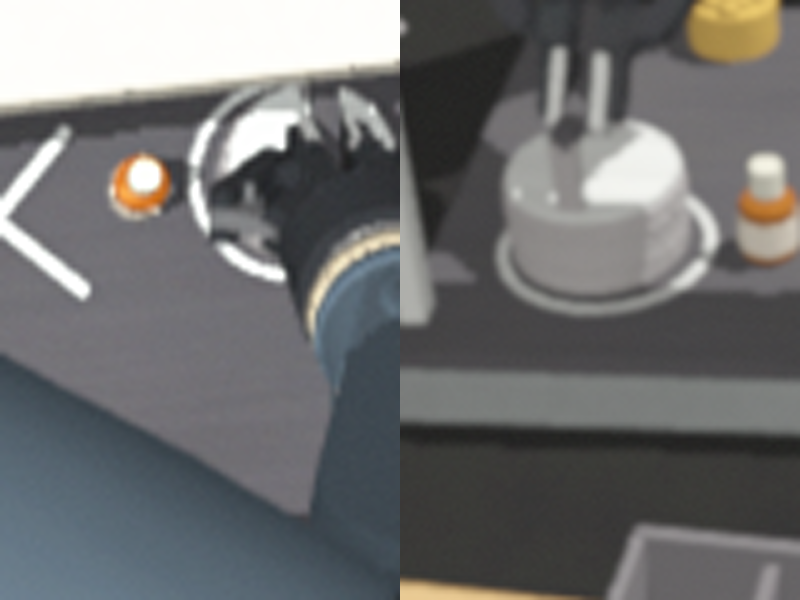

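In the scene crop the wide pot sits inside the circle. The ring spans columns 496–720 with its bottom at row 312. The pot base spans about 508–690 with its bottom at row 294. I'll fit both in this view.

Run:
```python
from h import *
from scipy.optimize import least_squares
th=np.linspace(0,2*np.pi,145)
def ext(c,r,z,o=(170,210)):
    P=np.array([proj("scene",[c[0]+r*np.cos(a),c[1]+r*np.sin(a),z]) for a in th]);P=(P-o+.5)*4-.5;return P[:,0].min(),P[:,0].max(),P[:,1].min(),P[:,1].max()
g=cv2.imread("pics/g4.png")[:,400:].min(2).astype(int)
print("L",[(u,int(g[225:235,u].mean())) for u in range(92,125,3)]);print("R",[(u,int(g[215:225,u].mean())) for u in range(278,325,3)]);print("B",[(v,int(g[v,185:195].mean())) for v in range(276,322,3)])
g1=cv2.imread("pics/g1.png")[:,400:].min(2).astype(int)
print("ring L",[(u,int(g1[400:410,u].mean())) for u in range(88,120,3)],"R",[(u,int(g1[400:410,u].mean())) for u in range(300,330,3)],"B",[(v,int(g1[v,190:200].mean())) for v in range(455,485,3)],"T",[(v,int(g1[v,215:225].mean())) for v in range(328,360,3)])
s=least_squares(lambda c:np.subtract(ext(c[:2],c[2],.04,(170,170)),(95,319,337,475)),(.644,-.153,.049));print("ring",s.x,s.fun.round(1))
for c in((.644,-.153),(.648,-.153),(.644,-.149)):print(c,np.round(ext(c,.042,.043),1))
```

```text
L [(92, 66), (95, 68), (98, 75), (101, 85), (104, 102), (107, 117), (110, 125), (113, 129), (116, 130), (119, 131), (122, 132)]
R [(278, 159), (281, 162), (284, 162), (287, 155), (290, 145), (293, 142), (296, 160), (299, 188), (302, 211), (305, 220), (308, 215), (311, 193), (314, 161), (317, 132), (320, 114), (323, 109)]
B [(276, 138), (279, 139), (282, 140), (285, 141), (288, 138), (291, 126), (294, 107), (297, 88), (300, 91), (303, 113), (306, 135), (309, 140), (312, 130), (315, 106), (318, 83), (321, 72)]
ring L [(88, 107), (91, 117), (94, 142), (97, 174), (100, 204), (103, 220), (106, 216), (109, 198), (112, 167), (115, 134), (118, 114)] R [(300, 138), (303, 171), (306, 199), (309, 210), (312, 205), (315, 175), (318, 134), (321, 101), (324, 80), (327, 72)] B [(455, 66), (458, 75), (461, 94), (464, 119), (467, 138), (470, 137), (473, 123), (476, 98), (479, 77), (482, 70)] T [(328, 111), (331, 111), (334, 122), (337, 152), (340, 185), (343, 204), (346, 196), (349, 172), (352, 140), (355, 116), (358, 111)]
ring [ 0.64719335 -0.14977409  0.05318544] [-0.9  0.9  1.7 -1.5]
(0.644, -0.153) [113.1 291.2 182.5 287.9]
(0.648, -0.153) [110.3 289.1 187.1 293.3]
(0.644, -0.149) [121.3 299.3 183.1 288.7]
```

>>> {"name": "play_rows", "arguments": {"motion": "-0.002 0.005 0 0; -0.004 0.01 0 0; -0.004 0.01 0 0; -0.004 0.01 0 0"}}

```text
time_s: 27.22
position: [0.6548, -0.1518, 0.1092]
eef_rot: [0.956, 0.013, 0.293, 0.002]
wrist_force: [0.2, -3.4, 5.4]
width: 0.128
grip_force: 44.8
```

>>> {"name": "play_rows", "arguments": {"motion": "0 0 0 0; 0 0 0 0; 0 0 0 0; 0 0 0 0", "grip": -0.4}}

```text
time_s: 27.72
position: [0.6537, -0.1502, 0.1081]
eef_rot: [0.956, 0.014, 0.292, 0.0]
wrist_force: [0.1, -0.4, -0.4]
width: 0.699
grip_force: 0.0
```

>>> {"name": "play_rows", "arguments": {"motion": "-0.03 0 0.045 0; -0.1 0 0.15 0; -0.2 0 0.3 0; -0.35 0 0.52 0; -0.5 -0.2 0.75 0; -0.5 -0.4 0.8 0; -0.5 -0.6 0.8 0; -0.5 -0.8 0.8 0; -0.5 -0.8 0.8 0"}}

```text
time_s: 28.85
position: [0.5034, -0.3943, 0.3491]
eef_rot: [0.956, 0.013, 0.292, 0.002]
wrist_force: [-0.3, 0.2, 0.4]
width: 0.703
grip_force: 0.0
```

```bash
python3 s.py
python3 - <<'E'
from h import *
t=get_image("top");s=get_image("scene");cv2.imwrite("pics/t5.png",t);cv2.imwrite("pics/s5.png",s)
z=lambda i,y,x,h,w,W,H:cv2.resize(i[y:y+h,x:x+w],(W,H),interpolation=cv2.INTER_CUBIC)
cv2.imwrite("pics/g5.png",np.vstack([z(t,160,250,72,190,798,302),z(s,215,180,90,245,798,293)]))
E
```

```text
28.85 j [-1.079  0.307  1.608  0.62   1.018  0.188] p [ 0.5034 -0.3943  0.3491] f [-0.3  0.2  0.4] w 0.703
lean 0.593 az 0.006 xaxis [0.829 0.025 0.559] yaxis [ 0.023 -1.     0.011] z [ 0.559  0.003 -0.829]
```

View pics/g5.png

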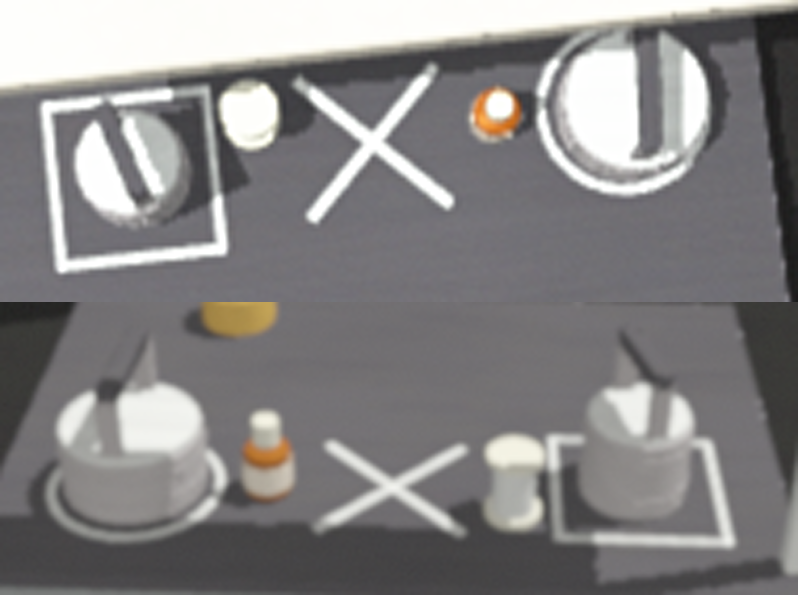

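All is upright and the obstacles haven't moved. In the top crop the wide lid spans columns 557–710 and the narrow lid 75–190. One last numeric check in the top view.

Run:
```python
from h import *
th=np.linspace(0,2*np.pi,145)
def ext(c,r,z):
    P=np.array([proj("top",[c[0]+r*np.cos(a),c[1]+r*np.sin(a),z]) for a in th]);P=(P-[250,160]+.5)*4.2-.5;return np.round([P[:,0].min(),P[:,0].max(),P[:,1].min(),P[:,1].max()],1)
for n,c,r,zt in(("wide@C",(.6441,-.1533),.042,.084),("narrow@S",(.606,.139),.031,.096)):
    print(n,"lid",ext(c,r,zt),"base",ext(c,r,.04))
g=cv2.imread("pics/g5.png").min(2).astype(int)
pr=lambda a,o,s=3:[(o+i,int(a[i])) for i in range(0,len(a),s)]
print("wide bottom",pr(g[150:200,612:626].mean(1),150),"L",pr(g[92:98,535:575].mean(0),535),"R",pr(g[92:98,690:722].mean(0),690))
print("nar bottom",pr(g[195:240,135:142].mean(1),195),"L",pr(g[162:168,66:90].mean(0),66),"R",pr(g[162:168,172:204].mean(0),172),"T",pr(g[90:125,140:148].mean(1),90))
```

```text
wide@C lid [563.3 710.5  21.6 167.2] base [554.2 695.4  39.  178.8]
narrow@S lid [ 67.6 177.6 108.4 217.6] base [ 81.5 186.  126.2 229.8]
wide bottom [(150, 253), (153, 254), (156, 254), (159, 255), (162, 248), (165, 230), (168, 199), (171, 169), (174, 152), (177, 141), (180, 144), (183, 182), (186, 237), (189, 255), (192, 223), (195, 158), (198, 117)] L [(535, 123), (538, 190), (541, 236), (544, 223), (547, 158), (550, 115), (553, 109), (556, 134), (559, 179), (562, 209), (565, 223), (568, 245), (571, 253), (574, 254)] R [(690, 253), (693, 252), (696, 253), (699, 254), (702, 255), (705, 230), (708, 158), (711, 84), (714, 58), (717, 59), (720, 63)]
nar bottom [(195, 85), (198, 79), (201, 93), (204, 125), (207, 157), (210, 185), (213, 185), (216, 162), (219, 145), (222, 137), (225, 133), (228, 123), (231, 114), (234, 110), (237, 111)] L [(66, 105), (69, 111), (72, 131), (75, 198), (78, 254), (81, 255), (84, 255), (87, 253)] R [(172, 189), (175, 180), (178, 162), (181, 132), (184, 119), (187, 115), (190, 93), (193, 73), (196, 64), (199, 64), (202, 62)] T [(90, 173), (93, 230), (96, 255), (99, 240), (102, 188), (105, 132), (108, 109), (111, 132), (114, 155), (117, 173), (120, 181), (123, 182)]
```

```bash
python3 -c "
from station import *
print(close_job())"
```

```text
the job is handed in; nothing more can be done
None
```

The job is handed in: the narrow pot is about 3 mm from the square's centre and the wide pot about 1 mm from the circle's, both upright and released with the arm clear, but no verdict came back.

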